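# Zero the stone-bar comparator on its master and gauge a limestone bar

### The job

The dark granite master bar lies under the sprung thickness comparator: set the zero on it by moving the comparator's blue head down by its black knob until the red pointer stands on the green mark, and let go. Then draw the master out, lay it flat in the middle of the cork pad, and slide the white limestone bar along the track under the plunger until it is home, just holding the red sprung stop button pressed. Ease it in and feel for the button, whose place changes, without ramming it; keep the head where you set it, leave the other tools alone, and let go of everything.

Things in the scene. Friction and masses are not known exactly. Their poses are not given: they have to be found in the camera images.
- comparator: Fixed bench comparator. Origin under its green base, on the table; x runs along the steel track towards the stop, away from the robot; z up. Track 24 mm wide, 35 mm high, from x = -140 to +95 mm, y = 0; bars slide on it, overhanging 6 mm a side. Base plates beside the track: 50 mm wide, 8 mm high at x = -110 to -5 mm, 130 mm wide, 12 mm high beyond
- track_mouth (a point): Middle of the track's near end, on its top face (x = -140 mm of the comparator). Side guides 39 mm apart, 15 mm higher than the track, stand from 140 to 206 mm beyond this point, flared open over the 20 mm before. The head overhangs from 135 mm to 270 mm beyond it, 46 mm wide: lift a bar off the track or set it on only with its far end less than 135 mm from this point, clear of the head
- stop (a joint): Red sprung end button (20 mm across) at the end of the track, facing the bar: metres pushed in, 0 (free) to 0.006, 3 N per mm. Its carrier is clamped differently each time and is not measured: the free button's face is anywhere from x = +40 to +64 mm of the comparator, to be found by feel. Home: pushed in 0.5 mm or more and left so (the bar stays by friction); never over 4 mm (12 N)
- head (a joint): Blue head (135 x 46 x 30 mm) sliding straight up and down on two posts: metres moved down from its top position, 0 to 0.032; at 0 its underside is 111 mm over the table. It stays where left: free of the master about 5 N moves it down, 17 N up. It starts with the plunger clear of the master; contact is near 0.018, the zero near 0.022, to be kept within 2 mm to the end
- knob_top (a point): Centre of the top of the black upright knob on the head, a cylinder 26 mm across and 40 mm high, straight over the plunger (x = +20 mm, y = 0 of the comparator); the head's top face is 40 mm below. To be pressed from above, or gripped
- plunger (a joint): Sprung plunger with a round brass tip (16 mm across) under the head, at x = +20 mm, y = 0 of the comparator: metres pushed up into the head, 0 (hanging free, tip 28 mm under the head's underside) to 0.012; 0.7 N per mm. The zero is at 0.004 (pointer on the green mark), wanted within 1.5 mm. It must never be pushed in more than 10 mm
- pointer_tip (a point): Tip of the red pointer, 21 mm long, on the white dial (54 mm across) on top of the head. Seen from above it turns anticlockwise by 0.3 rad for each mm the plunger is pushed in, starting 1.2 rad clockwise of the green mark
- zero_mark (a point): Green mark on the dial's rim, on the far side from the robot (21 mm from the dial's centre); the pointer stands over it at zero
- master: Master bar: near-black granite with a brass band round the middle, 150 x 36 x 30 mm, about 0.4 kg, long side along x. Origin: centre of the underside. Upper edges of both ends bevelled, 7 mm high and 15 mm long. At the start it lies on the track under the plunger, centre at x = -36 mm of the comparator, just short of the stop
- part: White limestone bar to be gauged, 150 x 36 x 31.5 mm (1.5 mm thicker than the master), about 0.37 kg, long side along x. Origin: centre of the underside. Both ends alike, upper edges bevelled (7 mm high, 15 mm long) so that they lift the plunger's tip. Sliding it under the plunger takes some 5 to 12 N. It starts lying on the table
- pad: Cork pad fixed to the table, 200 x 90 x 10 mm, long side along x. Origin: centre of the underside; the top is 10 mm above the table
- mallet: Hammer, 270 mm long, a bystander lying beyond the comparator on the left
- chisel_a: Stone chisel with red shank, 200 mm, a bystander
- chisel_b: Dark stone chisel, 200 mm, a bystander
- brush: Dust brush, 200 mm, a bystander on the right
- offcut: Stone offcut, 70 x 50 x 58 mm, a bystander on the left
- mug: Blue mug, 76 mm across, 90 mm high, a bystander
There are look-alikes about, which are no part of the job. What is meant by the master is not purple or turquoise, and is the smaller of those in its own colour.

How it is judged:
By the outcome, as a careful person would: the job done as asked, in the order asked, and still so for the second after the job is handed in, with the robot touching nothing.
It also fails if it takes over 67 s, if anything falls off the work surface, if the arm or the gripper's body presses on something with over 40 N, if the wrist force passes 120 N, or if a joint passes its speed limit or range.

### The arm

A 7-joint arm with a two-finger parallel gripper is mounted at the origin on the work surface. World frame = base frame: x ahead of the robot, y to its left, z up, the work surface at z = 0. Lengths are in m, angles in rad, forces in N, time in s.
With the tool pointing down it reaches from about 0.4 to 0.875 m from the base axis. Payload 19.3 kg.
Tool frame: the origin (TCP) lies at the very end of the fingers, on their centre line; the grasp point (between the pads) lies 19 mm behind it; z points along the fingers, y is the line along which they close (so a half turn about z gives the same grasp; the last joint's range is limited). The gripper opens to 85 mm and grips with 20 to 120 N. Pads are 22 mm wide; open, the fingers measure 114 mm over their backs; the gripper's body (76 mm by 85 mm) begins 54 mm behind the grasp point. The pads swing forward as they close: fully open they stand 13 mm farther back than shut.
Start: joints at [-1.267, 0.521, -0.036, 1.599, 0.021, 1.021, -0.113], TCP at [0.228, 0.582, 0.231] pointing down, gripper open.
Joint ranges: [-2.91, 2.91], [-0.3, 2.13], [-1.5, 1.42], [0.17, 2.43], [-1.26, 4.41], [0.16, 1.93], [-2.52, 2.52]. Speed limits (rad/s): [1.89, 1.89, 2.39, 2.39, 3.01, 3.01, 3.01].

### API

Orientations are given as [roll, pitch, yaw] about the fixed x, y, z axes, in that order (R = Rz(yaw) Ry(pitch) Rx(roll)).
In Python, from workcell import bot gives the robot as it stands.
- The arm moves only by the tool servo_tool, never from a script. Its argument "plan" is a list of rows, each a list of 7 numbers: the finger opening in cm, from 0 to 8.54, then the shift along the tool's x, y, z in cm, then the turn, a rotation vector about the tool's x, y, z in degrees. In form: [[fingers, x, y, z, wx, wy, wz], ...]. A call has 1 to 10 rows; each row is the pose to reach, as a shift and turn from the pose commanded when the call began, along the tool's axes at that moment; what a row does not reach only later rows make up. A row lasts 1/10 s, in which the tool goes at most 50 mm and 8.59 degrees, less where a joint would pass 70% of its speed; a pose out of reach is approached as far as the arm can. A call with a gripper value outside its range is refused whole. The fingers move at their own pace and stop on an object; "force" is the grip in N (left out, the last holds). Time passes only in rows, so rows that repeat a pose let the fingers close. It gives the time, the measured TCP pose, the force, the opening and the grip force at its end, in the units of the state.
- bot.observe(): the state, without advancing time (a new reading comes with each control period).
- bot.grab_frame(name): name is "scene" or "top" or "wrist"; returns a dict with "frame" (480x640x3 uint8, blue, green, red), "mtx" (3x3 intrinsics, pixels), "R" (3x3) and "t" (3): a world point X has camera coordinates R X + t; the wrist camera has in their place "T_tool_cam" (4x4, takes a point from camera to tool coordinates, whose origin is the TCP and whose axes are the flange's). Camera axes: x right, y down, z forward; pixel columns grow to the right and rows downward; lengths in m; the calibration is good to about 2 mm. A picture is of the moment at which its call begins: read the wrist's pose just before it. There is no depth.
- bot.job_done(): hands the job in; it is judged then, once.
The state is a dict: "clock": time; "qpos": joint angles; "qd": joint speeds; "joint_efforts": joint torques, N m; "position": TCP position; "tool_rot": TCP orientation; "force": force on the tool from outside, world axes, zero at the start; "moment": the same for the moment, N m; "grip_width": finger opening in m; "finger_force": force on a finger pad.
Only numpy, scipy, OpenCV 4.12 (cv2) and the standard library are available. Lean on these libraries where they do the work, as an engineer would, in place of code of your own. Each camera call takes 0.05 s, during which the arm holds its last target. There are 200 camera calls.

## Working session

There is one attempt and no reset: what is moved stays moved. The work goes in short steps, Python scripts to look and compute and a tool call to move; the robot and the scene stay as the last step left them, time stands still between calls to the robot, and variables do not carry over. Pictures are saved under pics/ and viewed, at most 10 in all, crops included, and the job is handed in when it is done.

Besides the shell and the picture viewer there is one more tool, called after "Request:" by a JSON object that holds its "method" and its "body", one argument or row to a line. servo_tool: Moves the arm, as the interface text tells. Its arguments: {"type":"object","properties":{"plan":{"type":"array","items":{"type":"array","items":{"type":"number"}}},"force":{"type":"number"}},"required":["plan"]}

```bash
mkdir -p pics; ls; cat > h.py <<'E'
import numpy as np, cv2
from workcell import bot
def ray(f,u,v,st=None):
    K=f["mtx"]; d=np.linalg.inv(K)@np.array([u,v,1.])
    if "R" in f: R=np.array(f["R"]);t=np.array(f["t"]); return -R.T@t, R.T@d
    from scipy.spatial.transform import Rotation as Ro
    T=np.array(f["T_tool_cam"]); Rw=Ro.from_euler('xyz',st["tool_rot"]).as_matrix()
    return Rw@T[:3,3]+np.array(st["position"]), Rw@T[:3,:3]@d
def onz(f,u,v,z,st=None):
    o,d=ray(f,u,v,st); return o+d*(z-o[2])/d[2]
def proj(f,X,st=None):
    X=np.array(X,float)
    if "R" in f: c=np.array(f["R"])@X+np.array(f["t"])
    else:
        from scipy.spatial.transform import Rotation as Ro
        T=np.array(f["T_tool_cam"]); Rw=Ro.from_euler('xyz',st["tool_rot"]).as_matrix()
        c=T[:3,:3].T@(Rw.T@(X-np.array(st["position"]))-T[:3,3])
    p=f["mtx"]@c; return p[:2]/p[2]
E
python3 - <<'E'
from h import *
s=bot.observe(); print(s)
for n in("top","scene"):
    f=bot.grab_frame(n); cv2.imwrite(f"pics/{n}0.png",f["frame"]); print(n,f["mtx"],ray(f,320,240))
f=bot.grab_frame("wrist"); print(f["T_tool_cam"])
E
```

```text
pics
{'clock': 0.0, 'qpos': array([-1.26715548,  0.5220012 , -0.0363583 ,  1.5999698 ,  0.02119149,
        1.0210957 , -0.1128319 ]), 'qd': array([ 0.00158367,  0.00060696,  0.00283591, -0.00058977, -0.00107208,
        0.00053344, -0.00283224]), 'joint_efforts': array([-2.86454509e-03, -9.27074790e+01,  1.97833881e+00, -3.69939816e+01,
        1.76752056e-02,  8.22538947e-03,  4.99591476e-05]), 'position': array([0.2281436 , 0.58153049, 0.23074705]), 'tool_rot': array([-3.14050440e+00,  5.42085018e-05,  2.76773161e+00]), 'force': array([-0.19593009, -0.40617687,  0.5746327 ]), 'moment': array([ 0.01223508, -0.02806734,  0.04191069]), 'finger_force': 0.0, 'grip_width': 0.08513834839863064}
top [[570.92096203   0.         319.19837339]
 [  0.         570.92096203 243.805857  ]
 [  0.           0.           1.        ]] (array([ 0.18426181, -0.01456529,  1.72100806]), array([ 0.20737461,  0.00761046, -0.97825572]))
scene [[500.25384036   0.         324.26525663]
 [  0.         500.25384036 229.62798606]
 [  0.           0.           1.        ]] (array([ 1.35634274, -0.39149446,  1.00131313]), array([-0.66628418,  0.29498546, -0.68523831]))
[[ 8.75687145e-04 -9.48928134e-01 -3.15491093e-01  8.13980798e-02]
 [ 9.99999512e-01  6.86838841e-04  7.09769696e-04 -2.84953461e-04]
 [-4.56828896e-04 -3.15491561e-01  9.48928272e-01 -1.43361225e-01]
 [ 0.00000000e+00  0.00000000e+00  0.00000000e+00  1.00000000e+00]]
```

View pics/top0.png

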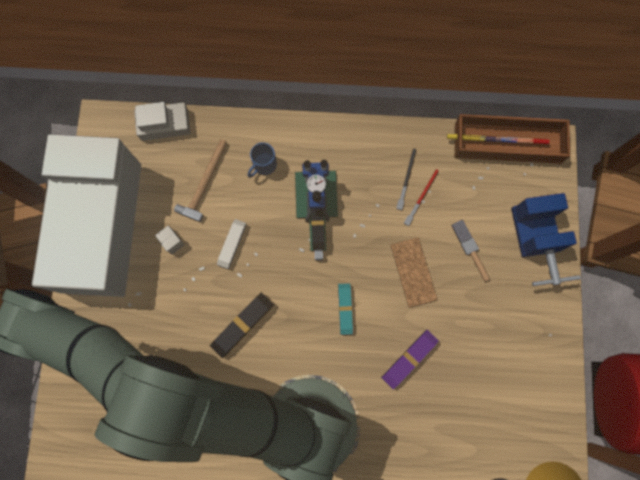

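View pics/scene0.png

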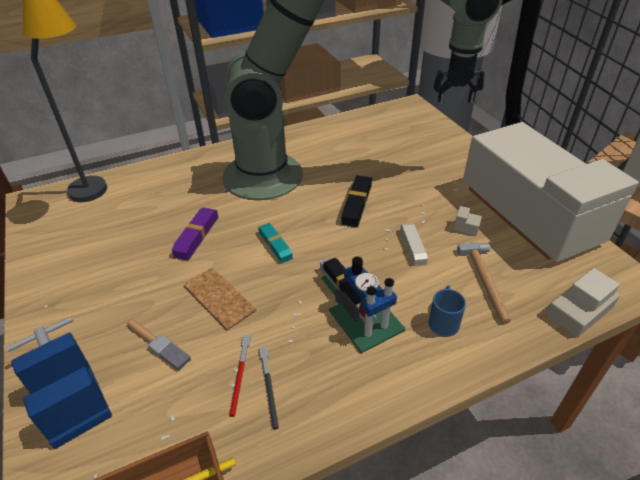

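The top view shows these bars:

| Bar | Pixel |
|---|---|
| dark, on the comparator track | (318,232) |
| big dark | (242,325) |
| turquoise | (346,309) |
| purple | (411,359) |

The dark one on the track is the master: it isn't purple or turquoise, and it's the smaller of the two dark ones. The part is the white bar at (231,244) and the pad is at (414,271). I'll measure these and make a crop to confirm.

```bash
cat > m.py <<'E'
from h import *
f=bot.grab_frame("top"); im=f["frame"]; hsv=cv2.cvtColor(im,cv2.COLOR_BGR2HSV)
def blob(name,lo,hi,roi,z):
    m=cv2.inRange(hsv,np.array(lo),np.array(hi)); r=np.zeros_like(m); x0,y0,x1,y1=roi; r[y0:y1,x0:x1]=m[y0:y1,x0:x1]
    r=cv2.morphologyEx(r,cv2.MORPH_CLOSE,np.ones((3,3)))
    c=max(cv2.findContours(r,cv2.RETR_EXTERNAL,cv2.CHAIN_APPROX_NONE)[0],key=cv2.contourArea)
    w=np.array([onz(f,*p[0],z)[:2] for p in c],np.float32)
    (cx,cy),(a,b),_=cv2.minAreaRect(w); box=cv2.boxPoints(cv2.minAreaRect(w))
    e=max((box[1]-box[0],box[2]-box[1]),key=np.linalg.norm); 
    print(name,"centre %.4f %.4f size %.3f %.3f yaw %.1f"%(cx,cy,a,b,np.degrees(np.arctan2(e[1],e[0]))%180),"bbox px",cv2.boundingRect(c)); return box
blob("part",(0,0,135),(40,75,255),(210,215,250,275),.0315)
blob("pad",(5,100,60),(17,255,200),(385,230,445,310),.010)
print(blob("base",(40,60,20),(90,255,140),(285,160,345,225),.012))
blob("dark1",(0,0,0),(180,255,60),(205,285,280,360),.03)
blob("dark2",(0,0,0),(180,110,60),(306,205,330,255),.065)
c1=cv2.resize(im[150:270,285:345],None,fx=5,fy=5,interpolation=cv2.INTER_CUBIC)
c2=cv2.resize(im[280:360,205:285],None,fx=5,fy=5,interpolation=cv2.INTER_CUBIC)
c2=cv2.copyMakeBorder(c2,0,200,0,0,cv2.BORDER_CONSTANT)
cv2.imwrite("pics/crop.png",np.hstack([c1,c2]))
E
python3 m.py
```

```text
part centre 0.5184 0.2695 size 0.041 0.155 yaw 163.6 bbox px (216, 219, 30, 50)
pad centre 0.4712 -0.2828 size 0.227 0.127 yaw 14.0 bbox px (388, 232, 52, 77)
base centre 0.6851 0.0657 size 0.139 0.030 yaw 1.2 bbox px (296, 174, 11, 44)
[[0.6153633  0.07929582]
 [0.6159962  0.04911327]
 [0.7547682  0.0520229 ]
 [0.7541353  0.08220544]]
dark1 centre 0.2287 0.2524 size 0.050 0.085 yaw 139.6 bbox px (212, 333, 32, 24)
dark2 centre 0.6193 0.0088 size 0.044 0.068 yaw 96.3 bbox px (307, 205, 23, 16)
```

View pics/crop.png

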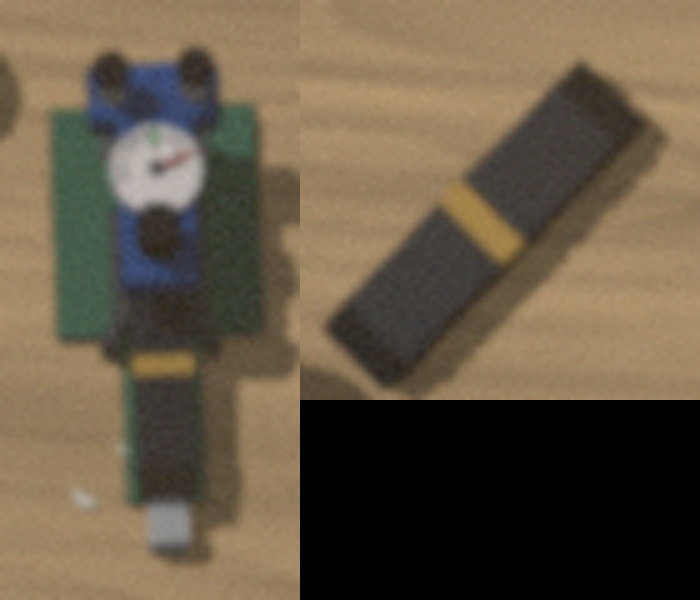

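The left crop shows the banded granite bar on the track at px (318,232). It's clearly smaller than the dark bar at (242,325), so it's the master. The pointer sits clockwise of the green mark, and the knob is at px (316.6,196.4).

```bash
python3 - <<'E'
from h import *
f=bot.grab_frame("top")
P=lambda x,y,z:onz(f,285+(x+.5)/5-.5,150+(y+.5)/5-.5,z)
def show(n,p):print(n,np.round(p,4))
ln=P(58,342,.012);rn=P(262,332,.012);lf=P(52,112,.012);rf=P(255,105,.012)
for n,p in(("ln",ln),("rn",rn),("lf",lf),("rf",rf)):show(n,p)
tn=(P(150,548,.035)+P(191,545,.035))/2;show("trackend",tn)
k=P(158,232,.175);show("knob",k);d=P(157,167,.145);show("dial",d)
b=(P(133,366,.065)+P(195,363,.065))/2;show("band",b)
a=ln-rn;print("yaw front",np.degrees(np.arctan2(a[1],a[0]))-90)
a=(lf-ln+rf-rn);print("yaw side",np.degrees(np.arctan2(a[1],a[0])))
a=k-tn;print("yaw knob-track",np.degrees(np.arctan2(a[1],a[0])),np.linalg.norm(a[:2]))
# pad edges by crop threshold with saturation
im=f["frame"][225:315,380:450];cv2.imwrite("pics/pad.png",np.hstack([cv2.resize(im,None,fx=5,fy=5,interpolation=3),cv2.resize(f["frame"][210:280,205:260],None,fx=5,fy=5,interpolation=3).copy() if 0 else np.zeros((450,1,3),np.uint8)]))
p=f["frame"][210:280,205:260];p=cv2.resize(p,None,fx=5,fy=5,interpolation=3);p=cv2.copyMakeBorder(p,0,100,0,0,0)
cv2.imwrite("pics/pad.png",np.hstack([cv2.resize(im,None,fx=5,fy=5,interpolation=3),p]))
E
```

```text
ln [0.6118 0.0758 0.012 ]
rn [ 0.6251 -0.0496  0.012 ]
lf [0.7599 0.0889 0.012 ]
rf [ 0.7716 -0.0381  0.012 ]
trackend [ 0.4836 -0.0007  0.035 ]
knob [0.6377 0.015  0.175 ]
dial [0.6853 0.0183 0.145 ]
band [0.5882 0.009  0.065 ]
yaw front 6.058873405386194
yaw side 4.7672470091328
yaw knob-track 5.822779257193244 0.15490685947176172
```

View pics/pad.png

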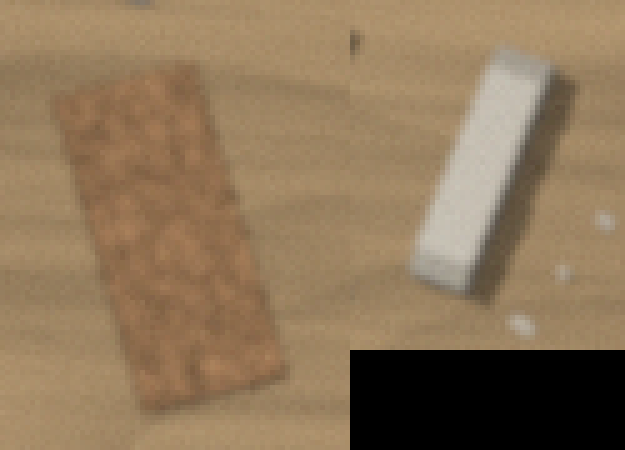

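```bash
cat >> h.py <<'E'
from scipy.spatial.transform import Rotation as Ro
def go(x,y,z,yaw):
    s=bot.observe(); R0=Ro.from_euler('xyz',s["tool_rot"])
    d=R0.inv().apply(np.array([x,y,z])-s["position"])*100
    w=(R0.inv()*Ro.from_euler('xyz',[np.pi,0,np.radians(yaw)])).as_rotvec(degrees=True)
    print("shift cm",np.round(d,2),"turn",np.round(w,2),"t",round(s["clock"],2),"j",np.round(s["qpos"],2))
C0=np.array([.622,.0133]);CY=5.7
def C(x,y=0,mm=True):
    a=np.radians(CY); return C0+np.array([x*np.cos(a)-y*np.sin(a),x*np.sin(a)+y*np.cos(a)])/1000
E
python3 - <<'E'
from h import *
f=bot.grab_frame("top")
P=lambda x,y,z:onz(f,380+(x+.5)/5-.5,225+(y+.5)/5-.5,z)
q=np.array([P(*c,.01) for c in((52,95),(195,60),(288,375),(143,412))]);print("pad",q.mean(0),q)
a=q[0]+q[1]-q[2]-q[3];print("yaw",np.degrees(np.arctan2(a[1],a[0])))
P=lambda x,y,z:onz(f,205+(x-350+.5)/5-.5,210+(y+.5)/5-.5,z)
q=np.array([P(*c,.026) for c in((500,45),(552,63),(468,293),(410,270))]);print("part",q.mean(0),q)
a=q[0]+q[1]-q[2]-q[3];print("yaw",np.degrees(np.arctan2(a[1],a[0])))
go(*C(20),.231,185.7)
E
```

```text
pad [ 0.46562841 -0.28920676  0.01      ] [[ 0.54753375 -0.2157761   0.01      ]
 [ 0.57429879 -0.30277863  0.01      ]
 [ 0.38381253 -0.36233823  0.01      ]
 [ 0.35686856 -0.27593408  0.01      ]]
yaw 17.437218058538242
part [0.51957255 0.26692333 0.026     ] [[0.5959631  0.2629559  0.026     ]
 [0.58642782 0.23030447 0.026     ]
 [0.44193068 0.26919669 0.026     ]
 [0.45396863 0.30523629 0.026     ]]
yaw -15.81919085680602
shift cm [-5.920e+01 -3.762e+01  3.000e-02] turn [-2.000e-02 -0.000e+00 -2.712e+01] t 0.3 j [-1.27  0.52 -0.04  1.6   0.02  1.02 -0.11]
```

Request:
{"method": "servo_tool", "body": {
  "plan": [
    [0,-4,-2.5,0,0,0,-2],
    [0,-8,-5,0,0,0,-4],
    [0,-12,-7.6,0,0,0,-6],
    [0,-16,-10.2,0,0,0,-8],
    [0,-20,-12.7,0,0,0,-10],
    [0,-24,-15.3,0,0,0,-12],
    [0,-28,-17.8,0,0,0,-14],
    [0,-32,-20.3,0,0,0,-16],
    [0,-36,-22.9,0,0,0,-18],
    [0,-40,-25.4,0,0,0,-20]
  ]
}}

```text
clock: 1.3
position: [0.5087, 0.1975, 0.2315]
tool_rot: [3.141, 0.0, 3.118]
force: [1.5, 1.2, 1.0]
grip_width: -0.0
finger_force: 0.0
```

```bash
python3 -c "
from h import *
go(*C(20),.231,185.7)"
```

```text
shift cm [-13.74 -17.9    0.05] turn [ 0.01  0.02 -7.04] t 1.3 j [-0.47  0.4  -0.01  1.81  0.    0.93  1.07]
```

Request:
{"method": "servo_tool", "body": {
  "plan": [
    [0,-3,-4,0,0,0,-2],
    [0,-6,-8,0,0,0,-4],
    [0,-9,-12,0,0,0,-6],
    [0,-12,-15.5,0,0,0,-7],
    [0,-13.7,-17.9,0,0,0,-7],
    [0,-13.7,-17.9,0,0,0,-7],
    [0,-13.7,-17.9,0,0,0,-7]
  ]
}}

```text
clock: 2.0
position: [0.6403, 0.0166, 0.2309]
tool_rot: [3.141, -0.001, -3.045]
force: [-0.5, 1.1, -0.1]
grip_width: -0.0002
finger_force: 0.0
```

```bash
python3 - <<'E'
from h import *
s=bot.observe(); f=bot.grab_frame("wrist"); cv2.imwrite("pics/w1.png",f["frame"])
go(*C(20),.231,185.7)
print(s["position"],s["force"],proj(f,[*C(20),.175],s),proj(f,[*C(20),.165],s),proj(f,s["position"],s))
E
```

```text
shift cm [-0.16 -0.25  0.01] turn [ 0.03 -0.03 -0.09] t 2.05 j [-0.13  0.55  0.02  1.56 -0.01  1.04  1.56]
[0.64027796 0.01662912 0.2308945 ] [-0.50869268  1.07028133 -0.08086715] [318.45396829 267.47243731] [318.5560008  261.60091701] [320.82079375 310.16081405]
```

View pics/w1.png

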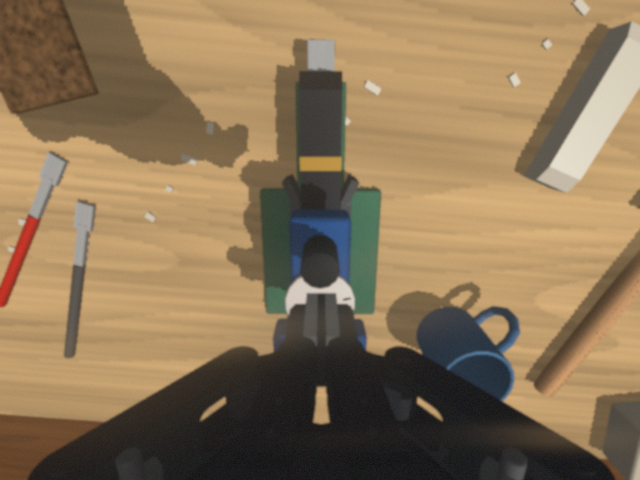

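The wrist view shows the comparator lined up with the tool, all near column 320: track end row 40, base front edge row 189, knob about (320,265). I'll refine the origin from that, then press down.

```bash
python3 - <<'E'
from h import *
s=bot.observe(); f=bot.grab_frame("wrist")
a=onz(f,320.5,40,.035,s); b=onz(f,320.5,188.5,.012,s); 
u=np.array([np.cos(np.radians(5.7)),np.sin(np.radians(5.7))])
print(a,a[:2]+.14*u,b,b[:2]+.005*u)
print(onz(f,320,267,.175,s))
p=[onz(f,c[0],c[1],.0315,s) for c in((617,30),(531,178),(580,165))];print(p)
go(*C(20),.175,185.7)
E
```

```text
[0.4862073  0.00218723 0.035     ] [0.62551508 0.016092  ] [0.61918043 0.01528523 0.012     ] [0.6241557  0.01578183]
[0.64131851 0.01727078 0.175     ]
[array([0.45218896, 0.25948037, 0.0315    ]), array([0.58497316, 0.22193061, 0.0315    ]), array([0.56788393, 0.26611523, 0.0315    ])]
shift cm [-0.17 -0.3   5.62] turn [ 0.03 -0.02 -0.05] t 2.1 j [-0.13  0.55  0.02  1.56 -0.01  1.04  1.56]
```

Request:
{"method": "servo_tool", "body": {
  "plan": [
    [0,-0.2,0,2,0,0,0],
    [0,-0.4,0,4,0,0,0],
    [0,-0.4,0,4.8,0,0,0],
    [0,-0.4,0,5.2,0,0,0],
    [0,-0.4,0,5.6,0,0,0],
    [0,-0.4,0,6.0,0,0,0],
    [0,-0.4,0,6.3,0,0,0],
    [0,-0.4,0,6.6,0,0,0],
    [0,-0.4,0,6.8,0,0,0],
    [0,-0.4,0,6.8,0,0,0]
  ]
}}

```text
clock: 3.1
position: [0.6445, 0.0175, 0.1634]
tool_rot: [3.142, 0.0, -3.044]
force: [1.0, 1.1, 0.8]
grip_width: -0.0002
finger_force: 0.6
```

```bash
sed -i 's/^C0=.*/C0=np.array([.6245,.0155]);CY=5.7/' h.py; cat > dial.py <<'E'
from h import *
import sys
s=bot.observe(); f=bot.grab_frame("top"); im=f["frame"]
c=proj(f,[*C(70),.13]);x,y=int(c[0]),int(c[1])
cv2.imwrite(sys.argv[1],cv2.resize(im[y-22:y+22,x-22:x+22],None,fx=10,fy=10,interpolation=cv2.INTER_CUBIC)); print(x,y,s["position"],s["force"],s["clock"])
hsv=cv2.cvtColor(im,cv2.COLOR_BGR2HSV)[y-22:y+22,x-22:x+22]
r=cv2.inRange(hsv,(0,80,50),(12,255,255))|cv2.inRange(hsv,(165,80,50),(180,255,255))
g=cv2.inRange(hsv,(45,60,60),(80,255,255)); w=cv2.inRange(hsv,(0,0,140),(180,60,255))
for n,m in(("red",r),("green",g),("white",w)):
    q=np.argwhere(m); print(n,len(q),q.mean(0)[::-1] if len(q) else "", q[:6,::-1].tolist() if n!="white" else (q.min(0),q.max(0)))
E
python3 dial.py pics/d1.png
```

```text
314 181 [0.64453122 0.0174538  0.16338446] [1.01505795 1.06741835 0.80527983] 3.1
red 0  []
green 0  []Traceback (most recent call last):
  File "dial.py", line 10, in <module>
    q=np.argwhere(m); print(n,len(q),q.mean(0)[::-1] if len(q) else "", q[:6,::-1].tolist() if n!="white" else (q.min(0),q.max(0)))
                                                                                                                ~~~~~^^^
    return umr_minimum(a, axis, None, out, keepdims, initial, where)
ValueError: zero-size array to reduction operation minimum which has no identity
```

Request:
{"method": "servo_tool", "body": {
  "plan": [
    [0,0,0,0.2,0,0,0],
    [0,0,0,0.35,0,0,0],
    [0,0,0,0.35,0,0,0]
  ]
}}

```text
clock: 3.45
position: [0.6444, 0.0174, 0.1599]
tool_rot: [3.142, 0.0, -3.044]
force: [0.2, 0.9, 2.7]
grip_width: 0.0002
finger_force: 1.3
```

```bash
cat > sc.py <<'E'
from h import *
import sys
s=bot.observe(); f=bot.grab_frame("scene"); im=f["frame"]
c=proj(f,[*C(50),.15]);x,y=int(c[0]),int(c[1]);print(x,y,s["position"],s["force"],s["clock"])
cv2.imwrite(sys.argv[1],cv2.resize(im[y-40:y+40,x-50:x+50],None,fx=7,fy=7,interpolation=cv2.INTER_CUBIC))
E
python3 sc.py pics/d1.png
```

```text
364 272 [0.64444081 0.01737066 0.1598943 ] [0.15315087 0.90776955 2.69040725] 3.45
```

View pics/d1.png

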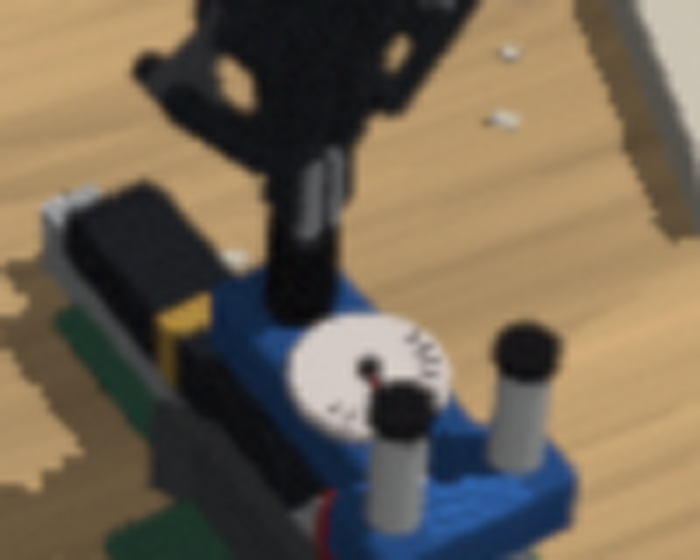

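Request:
{"method": "servo_tool", "body": {
  "plan": [
    [0,0,0,0.09,0,0,0],
    [0,0,0,0.09,0,0,0],
    [0,0,0,-2,0,0,0],
    [0,0,0,-6,0,0,0],
    [0,-3,0,-9,0,0,0],
    [0,-6,0,-9,0,0,0],
    [0,-6,0,-9,0,0,0],
    [0,-6,0,-9,0,0,0]
  ]
}}

```text
clock: 4.3
position: [0.7038, 0.023, 0.2488]
tool_rot: [-3.141, -0.002, -3.044]
force: [-0.9, -0.3, -0.8]
grip_width: 0.0001
finger_force: 0.0
```

```bash
python3 - <<'E'
from h import *
s=bot.observe(); f=bot.grab_frame("wrist"); im=f["frame"]
c=proj(f,[*C(68),.12],s);x,y=int(c[0]),int(c[1]);print(x,y,s["position"],s["force"],s["clock"])
cv2.imwrite("pics/d2.png",cv2.resize(im[max(0,y-70):y+70,x-80:x+80],None,fx=4,fy=4,interpolation=cv2.INTER_CUBIC))
E
```

```text
321 218 [0.70376771 0.02298782 0.24880462] [-0.91850943 -0.34399711 -0.78923236] 4.3
```

View pics/d2.png

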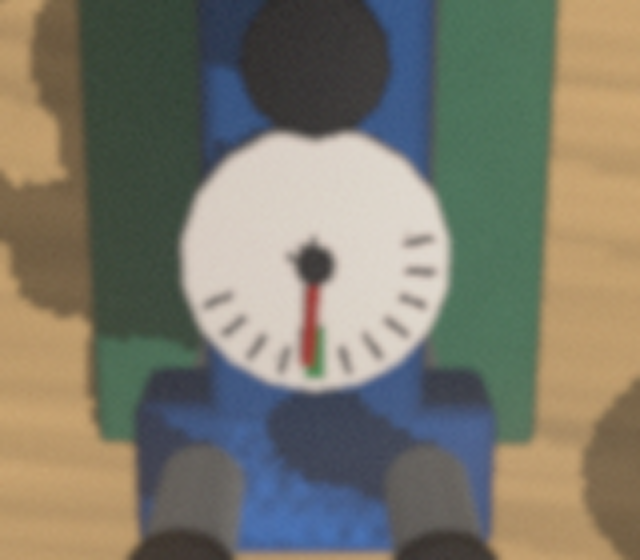

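The pointer tip at (308,365) stands on the green mark at (317,375) in the crop, about 0.3 mm off, so the zero is set. Next I'll grip the master.

```bash
python3 -c "
from h import *
go(*C(-60),.038,185.7)"
```

```text
shift cm [1.390e+01 2.000e-02 2.112e+01] turn [-0.01 -0.08 -0.13] t 4.35 j [-0.13  0.64  0.02  1.34 -0.02  1.16  1.56]
```

Request:
{"method": "servo_tool", "body": {
  "plan": [
    [6,4,0,0,0,0,0],
    [6,8,0,0,0,0,0],
    [6,12,0,2,0,0,0],
    [6,13.9,0,6,0,0,0],
    [6,13.9,0,10,0,0,0],
    [6,13.9,0,14,0,0,0],
    [6,13.9,0,17,0,0,0],
    [6,13.9,0,19.5,0,0,0],
    [6,13.9,0,21.1,0,0,0],
    [6,13.9,0,21.1,0,0,0]
  ]
}}

```text
clock: 5.35
position: [0.5638, 0.0094, 0.0371]
tool_rot: [-3.141, -0.004, -3.044]
force: [-0.0, 0.0, 0.3]
grip_width: 0.0598
finger_force: 0.0
```

Request:
{"method": "servo_tool", "body": {
  "plan": [
    [3,0,0,0,0,0,0],
    [3,0,0,0,0,0,0],
    [3,0,0,0,0,0,0],
    [3,0,0,0,0,0,0],
    [3,0,0,0,0,0,0]
  ],
  "force": 60
}}

```text
clock: 5.85
position: [0.5661, 0.0094, 0.0402]
tool_rot: [-3.141, 0.001, -3.045]
force: [-4.1, -2.2, 7.9]
grip_width: 0.0353
finger_force: 61.2
```

Request:
{"method": "servo_tool", "body": {
  "plan": [
    [3,0.5,0,0,0,0,0],
    [3,1.2,0,0,0,0,0],
    [3,2,0,0,0,0,0],
    [3,2.8,0,0,0,0,0],
    [3,3.6,0,0,0,0,0],
    [3,4.4,0,0,0,0,0],
    [3,5.2,0,0,0,0,0],
    [3,6,0,0,0,0,0],
    [3,6.5,0,0,0,0,0],
    [3,6.5,0,0,0,0,0]
  ]
}}

```text
clock: 6.85
position: [0.5017, 0.0035, 0.0401]
tool_rot: [3.142, 0.003, -3.044]
force: [-0.7, 0.4, 11.7]
grip_width: 0.035
finger_force: 61.9
```

```bash
python3 - <<'E'
from h import *
s=bot.observe(); f=bot.grab_frame("wrist"); cv2.imwrite("pics/w3.png",f["frame"]); im=f["frame"]
hsv=cv2.cvtColor(im,cv2.COLOR_BGR2HSV); m=cv2.inRange(hsv,(15,110,100),(30,255,255)); n,l,st,c=cv2.connectedComponentsWithStats(m)
for i in np.argsort(-st[1:,4])[:4]+1: print(st[i],c[i],onz(f,*c[i],.065,s))
print(s["position"],s["force"],s["finger_force"],"C-150",C(-125))
E
```

```text
[ 246   28  394  170 9677] [517.97137543 107.81078847] [0.40815862 0.05795299 0.065     ]
[ 372  190  268  154 8810] [528.4091941  265.66799092] [0.46133437 0.07718546 0.065     ]
[ 272  376  102   35 2359] [322.34930055 388.97202204] [0.52516759 0.00643639 0.065     ]
[ 405    0  153   49 1697] [482.6128462   19.64761344] [0.38520339 0.04055703 0.065     ]
[0.50172133 0.00346477 0.04012608] [-0.66253047  0.41747407 11.71136554] 61.865326166152954 C-150 [0.50011805 0.00308503]
```

Request:
{"method": "servo_tool", "body": {
  "plan": [
    [3,0,0,-1,0,0,0],
    [3,0,0,-3,0,0,0],
    [3,0,0,-5,0,0,0],
    [3,0,0,-7,0,0,0],
    [3,0,0,-7,0,0,0]
  ]
}}

```text
clock: 7.4
position: [0.5021, 0.0034, 0.1115]
tool_rot: [3.142, 0.004, -3.044]
force: [0.1, -0.3, -3.6]
grip_width: 0.035
finger_force: 60.6
```

```bash
python3 -c "
from h import *
s=bot.observe();print(s['position'],s['force'],s['moment'])
go(.4454,-.2939,.11,197)"
```

```text
[0.50207637 0.00337617 0.11152312] [ 0.05547847 -0.25239745 -3.58731493] [0.02294279 0.08493067 0.02183455]
shift cm [  8.53 -29.04   0.12] turn [ -0.02   0.22 -11.43] t 7.4 j [-0.13  0.5   0.    2.03 -0.    0.61  1.54]
```

Request:
{"method": "servo_tool", "body": {
  "plan": [
    [3,0.9,-3,0,0,0,-1.2],
    [3,1.9,-6.5,0,0,0,-2.6],
    [3,2.9,-10,0,0,0,-4],
    [3,3.9,-13.5,0,0,0,-5.4],
    [3,4.9,-17,0,0,0,-6.8],
    [3,5.9,-20.5,0,0,0,-8.2],
    [3,6.9,-24,0,0,0,-9.6],
    [3,7.9,-27,0,0,0,-10.7],
    [3,8.5,-29,0,0,0,-11.4],
    [3,8.5,-29,0,0,0,-11.4]
  ]
}}

```text
clock: 8.4
position: [0.443, -0.2965, 0.1083]
tool_rot: [-3.141, -0.001, -2.849]
force: [-0.3, 0.7, -3.4]
grip_width: 0.035
finger_force: 60.9
```

```bash
python3 - <<'E'
from h import *
go(.4454,-.2939,.0155,197)
s=bot.observe(); f=bot.grab_frame("wrist"); im=f["frame"].copy()
q=np.array([[100,45],[100,-45],[-100,-45],[-100,45]])/1000; a=np.radians(17);R=np.array([[np.cos(a),-np.sin(a)],[np.sin(a),np.cos(a)]])
pts=np.array([proj(f,[*(R@c+[.468,-.287]),.01],s) for c in q]).astype(int);print(pts.tolist(),s["position"])
cv2.polylines(im,[pts],True,(0,255,0),1); cv2.imwrite("pics/w4.png",im)
E
```

```text
shift cm [-0.31  0.18  9.28] turn [-0.03 -0.06 -0.23] t 8.4 j [ 0.52  0.55 -0.06  1.94  0.05  0.65  2.29]
[[375, 383], [271, 383], [256, 141], [389, 140]] [ 0.44300693 -0.29645651  0.10834264]
```

View pics/w4.png

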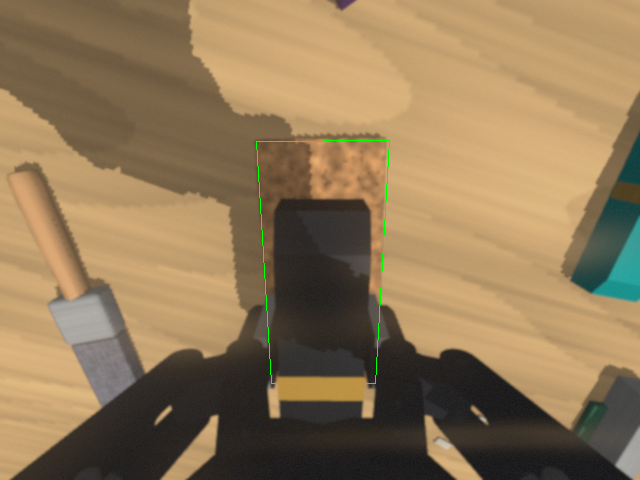

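The projected pad outline (green) matches the cork in the wrist view, and the bar is aligned over it. I'll lower it now.

Request:
{"method": "servo_tool", "body": {
  "plan": [
    [3,-0.2,0.1,2.5,0,0,0],
    [3,-0.2,0.1,5.5,0,0,0],
    [3,-0.2,0.1,7.5,0,0,0],
    [3,-0.2,0.1,8.4,0,0,0],
    [3,-0.2,0.1,9,0,0,0],
    [3,-0.2,0.1,9.2,0,0,0],
    [3,-0.2,0.1,9.2,0,0,0]
  ]
}}

```text
clock: 9.15
position: [0.4466, -0.292, 0.0173]
tool_rot: [-3.141, 0.0, -2.845]
force: [0.0, -0.1, -3.6]
grip_width: 0.0347
finger_force: 60.7
```

```bash
python3 -c "
from h import *
s=bot.observe();print(s['position'],s['force'],s['moment'])
go(.4454,-.2939,.0155,197)"
```

```text
[ 0.44655499 -0.29199768  0.01726592] [ 0.01849641 -0.11590867 -3.55429919] [-0.01147042  0.10914053  0.00661441]
shift cm [ 0.17 -0.15  0.18] turn [-0.02  0.02 -0.01] t 9.15 j [ 0.5   0.71 -0.05  1.97  0.07  0.46  2.27]
```

Request:
{"method": "servo_tool", "body": {
  "plan": [
    [3,0.1,-0.1,0.1,0,0,0],
    [3,0.1,-0.1,0.2,0,0,0],
    [3,0.1,-0.1,0.25,0,0,0],
    [5.5,0.1,-0.1,0.25,0,0,0],
    [5.5,0.1,-0.1,0.25,0,0,0],
    [5.5,0.1,-0.1,0.1,0,0,0],
    [5.5,0.1,-0.1,-2,0,0,0],
    [5.5,0.1,-0.1,-6,0,0,0],
    [5.5,0.1,-0.1,-9,0,0,0],
    [5.5,0.1,-0.1,-12,0,0,0]
  ]
}}

```text
clock: 10.15
position: [0.4456, -0.2933, 0.1384]
tool_rot: [-3.141, 0.0, -2.845]
force: [0.6, -0.3, -0.1]
grip_width: 0.0552
finger_force: 0.0
```

```bash
python3 - <<'E'
from h import *
s=bot.observe(); print(s["position"])
# part pose: wrist corners of first look vs top
for px,py,yaw in((.5196+.0025,.2669+.0022,164.2),):
    a=np.radians(yaw);u=np.array([np.cos(a),np.sin(a)]); t=np.array([px,py])+.045*u; print(t); go(*t,.15,yaw)
f=bot.grab_frame("top"); cv2.imwrite("pics/t5.png",f["frame"])
f=bot.grab_frame("wrist"); cv2.imwrite("pics/w5.png",f["frame"])
hsv=cv2.cvtColor(f["frame"],cv2.COLOR_BGR2HSV); m=cv2.inRange(hsv,(15,110,100),(30,255,255)); n,l,st,c=cv2.connectedComponentsWithStats(m)
E
```

```text
[ 0.44555952 -0.29326644  0.1383854 ]
[0.47880019 0.28135261]
shift cm [-19.96  53.99  -1.17] turn [-1.000e-02  2.000e-02  3.278e+01] t 10.15 j [ 0.52  0.5  -0.07  1.92  0.05  0.72  2.29]
```

Request:
{"method": "servo_tool", "body": {
  "plan": [
    [6.5,-1,3,-1,0,0,2],
    [6.5,-2.6,7,-1,0,0,4.5],
    [6.5,-4.1,11.2,-1,0,0,7],
    [6.5,-5.7,15.5,-1,0,0,9.5],
    [6.5,-7.3,19.8,-1,0,0,12],
    [6.5,-8.9,24,-1,0,0,14.5],
    [6.5,-10.4,28.2,-1,0,0,17],
    [6.5,-12,32.5,-1,0,0,19.5],
    [6.5,-13.6,36.8,-1,0,0,22],
    [6.5,-15.2,41,-1,0,0,24.5]
  ]
}}

```text
clock: 11.25
position: [0.4709, 0.1452, 0.1465]
tool_rot: [-3.141, -0.0, 3.009]
force: [0.5, -0.2, -0.0]
grip_width: 0.0655
finger_force: 0.0
```

```bash
python3 -c "
from h import *
go(.4788,.2814,.15,164.2)"
```

```text
shift cm [ 1.02 13.6  -0.35] turn [-0.01 -0.01  8.19] t 11.25 j [-0.41  0.44 -0.01  2.02  0.01  0.68  1.01]
```

Request:
{"method": "servo_tool", "body": {
  "plan": [
    [6.5,0.3,4,0,0,0,2.5],
    [6.5,0.6,8,0,0,0,5],
    [6.5,0.9,11.5,0,0,0,7],
    [6.5,1,13.5,0,0,0,8.2],
    [6.5,1,13.5,0,0,0,8.2],
    [6.5,1,13.5,0,0,0,8.2]
  ]
}}

```text
clock: 11.85
position: [0.4787, 0.2781, 0.1462]
tool_rot: [-3.141, -0.0, 2.868]
force: [-0.1, -1.9, -0.8]
grip_width: 0.0648
finger_force: 0.0
```

```bash
python3 - <<'E'
from h import *
go(.4788,.2814,.15,164.2)
s=bot.observe(); f=bot.grab_frame("wrist"); cv2.imwrite("pics/w6.png",f["frame"]); im=f["frame"]
hsv=cv2.cvtColor(im,cv2.COLOR_BGR2HSV); m=cv2.inRange(hsv,(0,0,120),(180,45,255)); m=cv2.morphologyEx(m,cv2.MORPH_OPEN,np.ones((5,5)))
n,l,st,c=cv2.connectedComponentsWithStats(m)
for i in np.argsort(-st[1:,4])[:4]+1: print(st[i],c[i])
x=l[240:250].copy()
for r in range(100,420,30):
    k=np.where(m[r]>0)[0]; print(r,k.min() if len(k) else None,k.max() if len(k) else None,len(k))
E
```

```text
shift cm [ 0.08  0.33 -0.38] turn [-0.05 -0.02  0.13] t 11.85 j [-0.65  0.52  0.02  1.87 -0.02  0.75  0.68]
[ 303  194   45  124 5151] [324.50650359 253.42263638]
[   4  327   72   85 2124] [ 40.57956685 366.87288136]
[ 458  320   96   25 1963] [502.34080489 332.30157922]
[ 536  186   72   48 1769] [572.17637083 212.6302996 ]
100 None None 0
130 None None 0
160 394 405 12
190 566 579 14
220 304 606 101
250 304 345 42
280 304 344 41
310 304 342 39
340 6 550 127
370 30 57 28
400 53 75 23
```

View pics/w6.png

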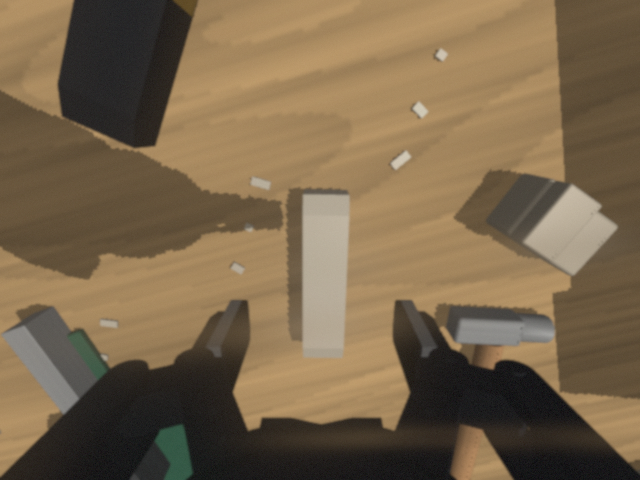

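The limestone bar lies nearly in line with the tool: top-face corners at (303,215), (350,215), (303,347) and (344,347). The mallet head comes as near as (448,315), so I'll check its clearance.

```bash
python3 - <<'E'
from h import *
s=bot.observe(); f=bot.grab_frame("wrist")
q=np.array([onz(f,u,v,.0315,s) for u,v in((303,215),(350,215),(344,347),(303,347))])
n=q[:2].mean(0)[:2]; fa=q[2:].mean(0)[:2]; d=n-fa; yaw=np.degrees(np.arctan2(d[1],d[0])); c=(n+fa)/2
print("len",np.linalg.norm(d),"w",np.linalg.norm(q[0]-q[1]),np.linalg.norm(q[2]-q[3]),"c",c,"yaw",yaw)
u=d/np.linalg.norm(d); t=c+.045*u; w=np.array([-u[1],u[0]])
for p in((448,318),(448,335),(487,215)): 
    h=onz(f,*p,.02,s)[:2]-c; print("obst along",h@u,"side",h@w)
go(*t,.005,yaw)
E
```

```text
len 0.11978965808638642 w 0.0363583643695342 0.036234574312593054 c [0.52032295 0.26903719] yaw 163.34312554773956
obst along -0.035683763120109346 side -0.11104316712348597
obst along -0.05326157633149343 side -0.11340127126274427
obst along 0.059289629676358056 side -0.12986865975074444
shift cm [ 0.3   0.42 14.16] turn [-0.04 -0.    0.89] t 11.95 j [-0.65  0.52  0.02  1.87 -0.02  0.76  0.68]
```

Request:
{"method": "servo_tool", "body": {
  "plan": [
    [6,0.2,0.2,3,0,0,0.8],
    [6,0.2,0.2,6.5,0,0,0.8],
    [6,0.2,0.2,10,0,0,0.8],
    [6,0.2,0.2,12.5,0,0,0.8],
    [6,0.2,0.2,13.6,0,0,0.8],
    [6,0.2,0.2,14,0,0,0.8],
    [6,0.2,0.2,14,0,0,0.8],
    [3,0.2,0.2,14,0,0,0.8],
    [3,0.2,0.2,14,0,0,0.8],
    [3,0.2,0.2,14,0,0,0.8]
  ],
  "force": 80
}}

```text
clock: 12.95
position: [0.4782, 0.2812, 0.0083]
tool_rot: [3.14, 0.001, 2.853]
force: [-2.6, -1.5, 12.4]
grip_width: 0.0343
finger_force: 80.7
```

Request:
{"method": "servo_tool", "body": {
  "plan": [
    [3,0,0,0,0,0,0],
    [3,0,0,0,0,0,0]
  ]
}}

```text
clock: 13.15
position: [0.4783, 0.2812, 0.0083]
tool_rot: [3.14, 0.001, 2.853]
force: [-2.3, -1.3, 14.1]
grip_width: 0.035
finger_force: 80.7
```

```bash
python3 - <<'E'
from h import *
s=bot.observe();print(s['position'],s['force'],s['moment'],s['finger_force'])
u=np.array([np.cos(np.radians(163.34)),np.sin(np.radians(163.34))]);c=np.array([.52032,.26904]);print("along/side",(s['position'][:2]-c)@u,(s['position'][:2]-c)@[-u[1],u[0]])
go(*C(-92-45),.12,185.7); go(*C(-92-45),.005+.035,185.7)
E
```

```text
[0.47825008 0.2812324  0.00828398] [-2.29231991 -1.34653965 14.13992507] [-0.4127893   0.50733805  0.06012558] 80.67316353321075
along/side 0.04379940288949404 0.0003805005812898907
shift cm [ -8.91 -26.48 -11.2 ] turn [  0.07   0.09 -22.21] t 13.15 j [-0.65  0.74  0.01  1.92 -0.02  0.47  0.66]
shift cm [ -8.9  -26.49  -3.2 ] turn [  0.07   0.09 -22.21] t 13.15 j [-0.65  0.74  0.01  1.92 -0.02  0.47  0.66]
```

Request:
{"method": "servo_tool", "body": {
  "plan": [
    [3,0,0,-3,0,0,0],
    [3,0,0,-7,0,0,0],
    [3,-1,-3,-10,0,0,-2.5],
    [3,-2,-6,-10.5,0,0,-5],
    [3,-3,-9.5,-10.5,0,0,-8],
    [3,-4.2,-13.5,-10.5,0,0,-11.5],
    [3,-5.4,-17.5,-10.5,0,0,-15],
    [3,-6.6,-21,-10.5,0,0,-18],
    [3,-7.7,-24.3,-10.5,0,0,-20.8],
    [3,-8.3,-26.3,-10.5,0,0,-22.2]
  ]
}}

```text
clock: 14.15
position: [0.4822, 0.0021, 0.1124]
tool_rot: [-3.141, 0.0, -3.043]
force: [1.1, -0.1, -4.9]
grip_width: 0.0346
finger_force: 81.8
```

Request:
{"method": "servo_tool", "body": {
  "plan": [
    [3,0,0,0,0,0,0],
    [3,0,0,0,0,0,0],
    [3,0,0,0,0,0,0],
    [3,0,0,0,0,0,0]
  ]
}}

```text
clock: 14.55
position: [0.4824, 0.0061, 0.1119]
tool_rot: [3.141, 0.0, -3.041]
force: [0.2, -0.0, -4.3]
grip_width: 0.0346
finger_force: 81.8
```

```bash
python3 - <<'E'
from h import *
s=bot.observe(); f=bot.grab_frame("wrist"); im=f["frame"]; cv2.imwrite("pics/w7.png",im)
print(s['position'],s['force'],s['moment'])
go(*C(-141),.0443,185.7)
# lateral: bar near end edges, and comparator direction check by top
hsv=cv2.cvtColor(im,cv2.COLOR_BGR2HSV); m=cv2.inRange(hsv,(0,0,110),(180,50,255))
for r in range(180,400,20):
    k=np.where(m[r,220:420]>0)[0]+220; print(r,(k.min(),k.max(),len(k)) if len(k) else None)
E
```

```text
[0.48240807 0.00613045 0.11191776] [ 0.23978539 -0.03717657 -4.30087426] [-0.02106306  0.20425154 -0.05022653]
shift cm [-0.13 -0.47  6.76] turn [0.01 0.   0.06] t 14.6 j [-0.06  0.48 -0.1   2.07  0.08  0.6   1.46]
180 None
200 None
220 None
240 None
260 (np.int64(326), np.int64(360), 33)
280 (np.int64(276), np.int64(379), 101)
300 (np.int64(276), np.int64(366), 91)
320 (np.int64(280), np.int64(362), 81)
340 (np.int64(281), np.int64(361), 80)
360 (np.int64(279), np.int64(363), 85)
380 (np.int64(279), np.int64(362), 84)
```

Request:
{"method": "servo_tool", "body": {
  "plan": [
    [3,-0.1,-0.2,1,0,0,0],
    [3,-0.1,-0.4,2.5,0,0,0],
    [3,-0.1,-0.4,4,0,0,0],
    [3,-0.1,-0.4,4,0,0,0],
    [3,-0.1,-0.4,4,0,0,0],
    [3,-0.1,-0.4,4,0,0,0]
  ]
}}

```text
clock: 15.2
position: [0.4841, 0.0013, 0.0722]
tool_rot: [-3.142, 0.001, -3.042]
force: [-0.8, 0.2, -3.2]
grip_width: 0.0344
finger_force: 81.7
```

```bash
python3 - <<'E'
from h import *
s=bot.observe();print(s['position'],s['force'],s['qd'].round(3)); go(*(C(-141)+[0,.0003]),.0443,185.65)
E
```

```text
[0.48408678 0.00134769 0.07224197] [-0.76955009  0.19194005 -3.20521461] [ 0.002 -0.007 -0.001  0.002  0.001 -0.004 -0.   ]
shift cm [-0.01  0.04  2.79] turn [-0.    0.04  0.04] t 15.2 j [-0.06  0.56 -0.09  2.09  0.1   0.5   1.45]
```

Request:
{"method": "servo_tool", "body": {
  "plan": [
    [3,0,0.04,1,0,0,0],
    [3,0,0.04,2,0,0,0],
    [3,0,0.04,2.5,0,0,0],
    [3,0,0.04,2.7,0,0,0],
    [3,0,0.04,2.8,0,0,0],
    [3,0,0.04,2.85,0,0,0],
    [3,0,0.04,2.9,0,0,0],
    [3,0,0.04,2.9,0,0,0]
  ]
}}

```text
clock: 16.0
position: [0.4837, 0.0016, 0.0433]
tool_rot: [-3.142, 0.0, -3.042]
force: [-3.5, -0.2, 7.1]
grip_width: 0.0344
finger_force: 83.1
```

```bash
python3 - <<'E'
from h import *
s=bot.observe();print(s['position'],s['force'],s['moment']); go(*(C(-141)+[0,.0003]),.0443,185.65)
E
```

```text
[0.48372731 0.00163905 0.04327243] [-3.5114075  -0.17044757  7.07966993] [0.11904409 0.81958908 0.05327646]
shift cm [-0.05  0.01 -0.1 ] turn [-0.    0.01  0.03] t 16.0 j [-0.07  0.61 -0.08  2.1   0.11  0.44  1.44]
```

Request:
{"method": "servo_tool", "body": {
  "plan": [
    [3,0,0,-0.05,0,0,0],
    [3,-0.4,0,-0.05,0,0,0],
    [3,-0.8,0,-0.05,0,0,0],
    [3,-1.2,0,-0.05,0,0,0],
    [3,-1.6,0,-0.05,0,0,0],
    [3,-2,0,-0.05,0,0,0],
    [3,-2.4,0,-0.05,0,0,0],
    [3,-2.8,0,-0.05,0,0,0],
    [3,-3,0,-0.05,0,0,0],
    [3,-3,0,-0.05,0,0,0]
  ]
}}

```text
clock: 17.0
position: [0.514, 0.0046, 0.0433]
tool_rot: [-3.142, 0.0, -3.042]
force: [-1.3, -0.1, -0.1]
grip_width: 0.0343
finger_force: 82.6
```

```bash
cat > st.py <<'E'
from h import *
s=bot.observe(); a=np.radians(CY); u=np.array([np.cos(a),np.sin(a)]); d=s["position"][:2]-C0
print("cx %.1f lat %.1f z %.1f mm"%(1000*d@u,1000*d@[-u[1],u[0]],1000*s["position"][2]),"F",s["force"].round(1),"along %.2f"%(s["force"][:2]@u),"M",s["moment"].round(2),"t",s["clock"])
E
python3 st.py; python3 -c "
from h import *
s=bot.observe();f=bot.grab_frame('wrist');cv2.imwrite('pics/w8.png',f['frame'])"
```

```text
cx -111.0 lat 0.1 z 43.3 mm F [-1.3 -0.1 -0.1] along -1.31 M [-0.1   0.15 -0.  ] t 17.0
```

Request:
{"method": "servo_tool", "body": {
  "plan": [
    [3,-0.3,0,0,0,0,0],
    [3,-0.6,0,0,0,0,0],
    [3,-0.9,0,0,0,0,0],
    [3,-1.2,0,0,0,0,0],
    [3,-1.5,0,0,0,0,0],
    [3,-1.8,0,0,0,0,0],
    [3,-2.1,0,0,0,0,0],
    [3,-2.3,0,0,0,0,0],
    [3,-2.5,0,0,0,0,0],
    [3,-2.6,0,0,0,0,0]
  ]
}}

```text
clock: 18.05
position: [0.536, 0.0066, 0.0433]
tool_rot: [-3.141, -0.007, -3.043]
force: [-30.5, -2.5, 31.6]
grip_width: 0.0345
finger_force: 85.9
```

Request:
{"method": "servo_tool", "body": {
  "plan": [
    [3,0,0,0,0,0,0],
    [3,-0.05,0,0,0,0,0],
    [3,-0.1,0,0,0,0,0],
    [3,-0.1,0,0,0,0,0]
  ]
}}

```text
clock: 18.45
position: [0.5361, 0.0066, 0.0433]
tool_rot: [-3.141, -0.009, -3.043]
force: [-32.8, -2.4, 34.1]
grip_width: 0.0346
finger_force: 86.6
```

```bash
python3 st.py
```

```text
cx -88.8 lat -0.1 z 43.3 mm F [-32.8  -2.4  34.1] along -32.84 M [-0.28  6.46  0.  ] t 18.45
```

The bar has stalled at 33 N, so I'll look at it from two cameras before doing anything else.

```bash
python3 - <<'E'
from h import *
s=bot.observe(); f=bot.grab_frame("scene"); w=bot.grab_frame("wrist")["frame"]; cv2.imwrite("pics/w9.png",w)
for n,p in(("tip20",[*C(20),.061]),("x30",[*C(30),.06]),("stop40",[*C(40),.05]),("stop64",[*C(64),.05])): print(n,proj(f,p).round())
c=proj(f,[*C(10),.09]);x,y=map(int,c);print(x,y)
a=cv2.resize(f["frame"][y-50:y+50,x-66:x+67],(800,600),interpolation=cv2.INTER_CUBIC)
b=cv2.resize(w[180:480],(260,122)); a[478:600,540:800]=b
cv2.imwrite("pics/jam.png",a)
E
```

```text
tip20 [356. 290.]
x30 [358. 293.]
stop40 [360. 298.]
stop64 [366. 305.]
353 279
```

View pics/jam.png

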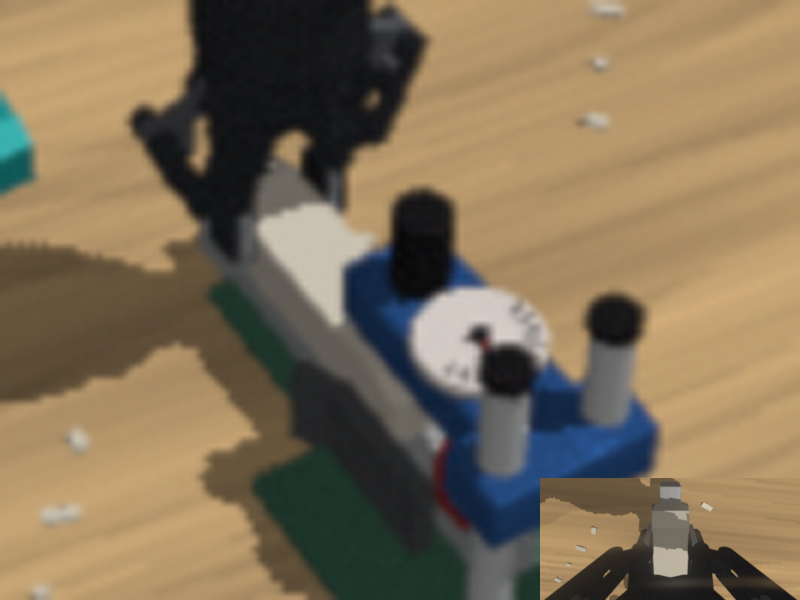

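```bash
python3 - <<'E'
from h import *
s=bot.observe(); f=bot.grab_frame("wrist"); im=f["frame"]
hsv=cv2.cvtColor(im,cv2.COLOR_BGR2HSV); 
for r in range(180,400,6): print(r,im[r,320].tolist(),end=" ")
g=bot.grab_frame("scene"); print()
for x in (20,30,40,50,60,70): print(x,"near-edge z.0595 crop",((proj(g,[*C(x,-18),.0595])-[353-66,279-50])*6.01).round(), "axis z.05 R10",((proj(g,[*C(x,-10),.05])-[287,229])*6.01).round())
u=np.array([np.cos(np.radians(5.7)),np.sin(np.radians(5.7))])
for r in (200,210,220,230,240,250): print(r,"cx z.0595 %.1f z.0665 %.1f"%tuple(1000*(onz(f,322,r,z,s)[:2]-C0)@u for z in(.0595,.0665)))
E
python3 st.py
```

```text
180 [64, 90, 109] 186 [65, 88, 107] 192 [71, 77, 82] 198 [69, 75, 78] 204 [151, 154, 156] 210 [147, 151, 154] 216 [150, 154, 154] 222 [147, 151, 152] 228 [118, 122, 124] 234 [87, 89, 92] 240 [85, 91, 92] 246 [78, 87, 93] 252 [79, 89, 95] 258 [81, 91, 95] 264 [127, 139, 146] 270 [102, 113, 121] 276 [105, 116, 122] 282 [104, 114, 122] 288 [103, 114, 120] 294 [103, 116, 121] 300 [102, 115, 122] 306 [97, 108, 114] 312 [98, 109, 114] 318 [97, 109, 116] 324 [99, 109, 117] 330 [99, 110, 116] 336 [99, 110, 116] 342 [101, 111, 117] 348 [98, 109, 115] 354 [146, 164, 172] 360 [162, 180, 189] 366 [161, 179, 188] 372 [163, 180, 190] 378 [161, 179, 189] 384 [160, 179, 188] 390 [159, 178, 187] 396 [160, 180, 189] 
20 near-edge z.0595 crop [377. 386.] axis z.05 R10 [393. 394.]
30 near-edge z.0595 crop [390. 402.] axis z.05 R10 [406. 410.]
40 near-edge z.0595 crop [404. 419.] axis z.05 R10 [419. 426.]
50 near-edge z.0595 crop [417. 435.] axis z.05 R10 [433. 442.]
60 near-edge z.0595 crop [431. 452.] axis z.05 R10 [447. 459.]
70 near-edge z.0595 crop [445. 468.] axis z.05 R10 [461. 475.]
200 cx z.0595 -144.5 z.0665 -145.8
210 cx z.0595 -140.7 z.0665 -142.2
220 cx z.0595 -136.7 z.0665 -138.5
230 cx z.0595 -132.8 z.0665 -134.7
240 cx z.0595 -128.7 z.0665 -130.9
250 cx z.0595 -124.6 z.0665 -127.0
cx -88.9 lat -0.1 z 43.3 mm F [-32.4  -1.7  33.9] along -32.40 M [-0.29  6.44 -0.03] t 18.65
```

```bash
python3 - <<'E'
from h import *
g=bot.grab_frame("scene"); im=g["frame"]; cv2.imwrite("pics/scene_jam.png",im)
a=cv2.imread("pics/scene0.png"); d=cv2.imread("pics/d1.png"); d=cv2.resize(d,(100,80),interpolation=cv2.INTER_AREA); 
D=np.zeros_like(a); D[232:312,314:414]=d
for n,i in(("t0",a),("set",D),("now",im)):
    I=i.astype(int); red=(I[...,2]>70)&(I[...,2]>1.8*I[...,1])&(I[...,2]>1.8*I[...,0]); red[:295]=0;red[322:]=0;red[:,:352]=0;red[:,372:]=0
    q=np.argwhere(red); print(n,len(q),q.mean(0)[::-1],q.min(0)[::-1],q.max(0)[::-1])
    for r in range(303,312): print(r,[tuple(int(v) for v in i[r,c]) for c in range(356,364)])
print("line y-17 z.057")
for x in range(-10,70,4):
    p=proj(g,[*C(x,-18),.056]).round().astype(int); print(x,p,im[p[1],p[0]],end=";")
print("\ntop line y0 z.035")
E
```

```text
t0 3 [364. 315.] [364 314] [364 316]
303 [(25, 21, 20), (37, 35, 35), (58, 56, 57), (68, 66, 79), (45, 41, 79), (47, 30, 39), (55, 32, 18), (58, 33, 16)]
304 [(51, 49, 49), (93, 91, 90), (119, 117, 118), (90, 89, 101), (43, 39, 76), (48, 28, 35), (55, 32, 18), (57, 33, 18)]
305 [(74, 73, 72), (101, 100, 99), (125, 124, 127), (78, 78, 98), (38, 30, 67), (52, 30, 27), (55, 31, 15), (58, 34, 17)]
306 [(64, 63, 63), (98, 97, 96), (118, 118, 120), (57, 56, 81), (32, 23, 59), (52, 31, 27), (55, 31, 14), (55, 31, 15)]
307 [(49, 48, 46), (70, 69, 68), (81, 81, 86), (38, 39, 70), (23, 19, 59), (40, 24, 36), (53, 30, 19), (55, 31, 15)]
308 [(39, 38, 36), (48, 46, 46), (55, 55, 62), (29, 28, 64), (14, 13, 62), (29, 20, 52), (47, 27, 29), (53, 30, 15)]
309 [(37, 36, 35), (38, 36, 36), (39, 38, 47), (29, 29, 60), (13, 15, 63), (16, 13, 59), (33, 19, 43), (51, 29, 21)]
310 [(35, 35, 33), (36, 34, 35), (35, 33, 39), (27, 26, 51), (13, 14, 63), (10, 11, 62), (19, 14, 55), (38, 25, 37)]
311 [(36, 34, 32), (35, 33, 33), (34, 34, 37), (25, 24, 48), (16, 17, 63), (10, 11, 63), (13, 14, 62), (23, 16, 56)
[... 2038 characters left out ...]
 21, 54), (56, 32, 27), (59, 35, 17), (59, 34, 17)]
311 [(38, 36, 35), (39, 39, 37), (35, 35, 39), (28, 29, 51), (26, 21, 60), (46, 28, 39), (57, 32, 19), (59, 34, 18)]
line y-17 z.057
-10 [343 286] [85 92 96];-6 [344 287] [84 93 97];-2 [345 288] [85 93 97];2 [346 289] [85 92 96];6 [347 291] [86 94 98];10 [347 292] [85 92 96];14 [348 293] [85 92 96];18 [349 294] [85 92 97];22 [350 295] [ 88  95 100];26 [351 296] [ 90  98 102];30 [352 297] [ 92  99 103];34 [353 298] [ 95 103 107];38 [354 299] [ 94 101 106];42 [355 300] [ 94 101 106];46 [356 301] [91 93 96];50 [356 302] [83 83 83];54 [357 303] [86 84 84];58 [358 305] [75 74 79];62 [359 306] [38 37 71];66 [360 307] [37 24 60];
top line y0 z.035
```

The numbers show:
- **Button:** its red pixels haven't changed since the zero was set, so it hasn't been touched.
- **Bar end:** it sits at x ≈ 30 mm, on the plunger bevel.
- **Cause:** the arm is pressing the bar down on the track (Fz +34 N), so friction holds it.

I'll take off the push and the down force, then ease it in again.

Request:
{"method": "servo_tool", "body": {
  "plan": [
    [3,0.2,0,-0.05,0,0,0],
    [3,0.4,0,-0.1,0,0,0],
    [3,0.4,0,-0.1,0,0,0]
  ]
}}

```text
clock: 19.0
position: [0.5361, 0.0068, 0.0441]
tool_rot: [-3.141, -0.001, -3.043]
force: [-4.0, -1.5, -5.3]
grip_width: 0.0345
finger_force: 81.6
```

```bash
python3 st.py
```

```text
cx -88.8 lat 0.1 z 44.1 mm F [-4.  -1.5 -5.3] along -4.08 M [-0.27  0.97 -0.07] t 19.0
```

Request:
{"method": "servo_tool", "body": {
  "plan": [
    [3,-0.1,0,0.02,0,0,0],
    [3,-0.2,0,0.02,0,0,0],
    [3,-0.3,0,0.02,0,0,0],
    [3,-0.3,0,0.02,0,0,0]
  ]
}}

```text
clock: 19.4
position: [0.5385, 0.007, 0.0436]
tool_rot: [-3.141, -0.002, -3.043]
force: [-6.9, -1.7, -2.4]
grip_width: 0.0345
finger_force: 82.0
```

```bash
python3 st.py
```

```text
cx -86.4 lat 0.1 z 43.6 mm F [-6.9 -1.7 -2.4] along -7.07 M [-0.31  1.6  -0.12] t 19.4
```

Request:
{"method": "servo_tool", "body": {
  "plan": [
    [3,-0.1,0,-0.03,0,0,0],
    [3,-0.2,0,-0.03,0,0,0],
    [3,-0.3,0,-0.03,0,0,0],
    [3,-0.4,0,-0.04,0,0,0],
    [3,-0.4,0,-0.04,0,0,0]
  ]
}}

```text
clock: 19.9
position: [0.5429, 0.0074, 0.0441]
tool_rot: [-3.141, -0.002, -3.043]
force: [-3.8, -1.3, -3.8]
grip_width: 0.0344
finger_force: 81.9
```

```bash
python3 st.py
```

```text
cx -82.0 lat 0.1 z 44.1 mm F [-3.8 -1.3 -3.8] along -3.87 M [-0.37  1.2  -0.09] t 19.9
```

Request:
{"method": "servo_tool", "body": {
  "plan": [
    [3,-0.07,0,0,0,0,0],
    [3,-0.14,0,0,0,0,0],
    [3,-0.2,0,0,0,0,0],
    [3,-0.2,0,0,0,0,0]
  ]
}}

```text
clock: 20.3
position: [0.5449, 0.0076, 0.0441]
tool_rot: [-3.141, -0.002, -3.043]
force: [-4.7, -1.5, -5.3]
grip_width: 0.0346
finger_force: 81.9
```

```bash
python3 st.py
```

```text
cx -80.0 lat 0.1 z 44.1 mm F [-4.7 -1.5 -5.3] along -4.84 M [-0.26  1.25 -0.07] t 20.3
```

Request:
{"method": "servo_tool", "body": {
  "plan": [
    [3,-0.07,0,0,0,0,0],
    [3,-0.14,0,0,0,0,0],
    [3,-0.2,0,0,0,0,0],
    [3,-0.2,0,0,0,0,0]
  ]
}}

```text
clock: 20.7
position: [0.5469, 0.0078, 0.0441]
tool_rot: [-3.141, -0.002, -3.043]
force: [-5.6, -1.3, -4.7]
grip_width: 0.034
finger_force: 81.9
```

```bash
python3 st.py
```

```text
cx -78.0 lat 0.0 z 44.1 mm F [-5.6 -1.3 -4.7] along -5.70 M [-0.31  1.23 -0.12] t 20.7
```

Request:
{"method": "servo_tool", "body": {
  "plan": [
    [3,-0.07,0,0,0,0,0],
    [3,-0.14,0,0,0,0,0],
    [3,-0.2,0,0,0,0,0],
    [3,-0.2,0,0,0,0,0]
  ]
}}

```text
clock: 21.1
position: [0.5488, 0.008, 0.0441]
tool_rot: [-3.141, -0.002, -3.043]
force: [-5.2, -1.6, -4.0]
grip_width: 0.0343
finger_force: 81.9
```

```bash
python3 st.py
```

```text
cx -76.1 lat 0.1 z 44.1 mm F [-5.2 -1.6 -4. ] along -5.36 M [-0.35  1.26 -0.09] t 21.1
```

Request:
{"method": "servo_tool", "body": {
  "plan": [
    [3,-0.07,0,0,0,0,0],
    [3,-0.14,0,0,0,0,0],
    [3,-0.2,0,0,0,0,0],
    [3,-0.2,0,0,0,0,0]
  ]
}}

```text
clock: 21.5
position: [0.5508, 0.0082, 0.044]
tool_rot: [-3.141, -0.002, -3.043]
force: [-4.2, -2.0, -5.4]
grip_width: 0.0347
finger_force: 81.9
```

```bash
python3 st.py
```

```text
cx -74.1 lat 0.0 z 44.0 mm F [-4.2 -2.  -5.4] along -4.36 M [-0.36  1.29 -0.1 ] t 21.5
```

Request:
{"method": "servo_tool", "body": {
  "plan": [
    [3,-0.07,0,0,0,0,0],
    [3,-0.14,0,0,0,0,0],
    [3,-0.2,0,0,0,0,0],
    [3,-0.2,0,0,0,0,0]
  ]
}}

```text
clock: 21.9
position: [0.5528, 0.0083, 0.044]
tool_rot: [-3.141, -0.002, -3.043]
force: [-5.2, -1.4, -4.4]
grip_width: 0.0345
finger_force: 81.9
```

```bash
python3 st.py
```

```text
cx -72.1 lat -0.0 z 44.0 mm F [-5.2 -1.4 -4.4] along -5.36 M [-0.37  1.21 -0.16] t 21.9
```

Request:
{"method": "servo_tool", "body": {
  "plan": [
    [3,-0.07,0,0,0,0,0],
    [3,-0.14,0,0,0,0,0],
    [3,-0.2,0,0,0,0,0],
    [3,-0.2,0,0,0,0,0]
  ]
}}

```text
clock: 22.3
position: [0.5548, 0.0085, 0.0441]
tool_rot: [-3.141, -0.002, -3.043]
force: [-5.1, -1.7, -4.4]
grip_width: 0.0345
finger_force: 81.9
```

```bash
python3 st.py
```

```text
cx -70.1 lat 0.0 z 44.1 mm F [-5.1 -1.7 -4.4] along -5.23 M [-0.33  1.21 -0.12] t 22.3
```

Request:
{"method": "servo_tool", "body": {
  "plan": [
    [3,-0.07,0,0,0,0,0],
    [3,-0.14,0,0,0,0,0],
    [3,-0.2,0,0,0,0,0],
    [3,-0.2,0,0,0,0,0]
  ]
}}

```text
clock: 22.7
position: [0.5568, 0.0087, 0.0441]
tool_rot: [-3.141, -0.002, -3.043]
force: [-4.7, -2.1, -4.1]
grip_width: 0.0345
finger_force: 81.9
```

Request:
{"method": "servo_tool", "body": {
  "plan": [
    [3,-0.07,0,0,0,0,0],
    [3,-0.14,0,0,0,0,0],
    [3,-0.2,0,0,0,0,0],
    [3,-0.2,0,0,0,0,0]
  ]
}}

```text
clock: 23.1
position: [0.5586, 0.0089, 0.044]
tool_rot: [-3.141, -0.002, -3.043]
force: [-5.5, -2.2, -4.2]
grip_width: 0.0345
finger_force: 81.8
```

Request:
{"method": "servo_tool", "body": {
  "plan": [
    [3,-0.05,0,0,0,0,0],
    [3,-0.1,0,0,0,0,0],
    [3,-0.1,0,0,0,0,0]
  ]
}}

```text
clock: 23.4
position: [0.5591, 0.009, 0.0439]
tool_rot: [-3.141, -0.003, -3.043]
force: [-8.9, -1.7, -2.8]
grip_width: 0.0344
finger_force: 81.8
```

Request:
{"method": "servo_tool", "body": {
  "plan": [
    [3,-0.05,0,0,0,0,0],
    [3,-0.05,0,0,0,0,0],
    [3,-0.05,0,0,0,0,0]
  ]
}}

```text
clock: 23.7
position: [0.5594, 0.009, 0.0438]
tool_rot: [-3.141, -0.003, -3.043]
force: [-9.5, -2.0, -3.0]
grip_width: 0.0344
finger_force: 81.8
```

```bash
python3 st.py
```

```text
cx -65.4 lat -0.0 z 43.8 mm F [-9.5 -2.  -3. ] along -9.62 M [-0.47  2.02 -0.07] t 23.7
```

The button is pressed about 1.5 mm (roughly 4.6 N above sliding friction). I'll seat the rear, then release.

Request:
{"method": "servo_tool", "body": {
  "plan": [
    [3,0,0,0.03,0,0,0],
    [3,0,0,0.06,0,0,0],
    [3,0,0,0.06,0,0,0]
  ]
}}

```text
clock: 24.0
position: [0.5594, 0.009, 0.0434]
tool_rot: [-3.141, -0.003, -3.043]
force: [-11.1, -1.7, 0.3]
grip_width: 0.0348
finger_force: 82.7
```

```bash
python3 st.py
```

```text
cx -65.4 lat -0.0 z 43.4 mm F [-11.1  -1.7   0.3] along -11.18 M [-0.37  2.15 -0.16] t 24.0
```

```bash
cat > lip.py <<'E'
from h import *
import sys
s=bot.observe(); f=bot.grab_frame("wrist"); g=cv2.GaussianBlur(f["frame"],(3,3),0)[...,1].astype(float)
np.save(sys.argv[1],g); cv2.imwrite(sys.argv[1]+".png",f["frame"])
p=g[:, 310:335].mean(1); d=np.diff(p)
for r in np.argsort(-abs(d[150:360]))[:8]+150: print(r,round(d[r],1),end="; ")
print(s["position"])
E
python3 lip.py pics/la
```

```text
260 15.8; 259 14.2; 353 14.0; 352 13.0; 229 -12.6; 230 -12.5; 354 12.5; 261 10.7; [0.55939504 0.00897104 0.04338934]
```

Request:
{"method": "servo_tool", "body": {
  "plan": [
    [3.6,0,0,0,0,0,0],
    [4.2,0,0,0,0,0,0],
    [5,0,0,0,0,0,0],
    [5.5,0,0,0,0,0,0]
  ]
}}

```text
clock: 24.45
position: [0.5614, 0.0095, 0.0441]
tool_rot: [3.141, 0.001, -3.042]
force: [0.5, 1.4, -0.2]
grip_width: 0.055
finger_force: 0.0
```

```bash
python3 lip.py pics/lb; python3 st.py; python3 - <<'E'
import numpy as np,cv2
a=np.load('pics/la.npy');b=np.load('pics/lb.npy')
for n,r in(("bar rear",(225,285,295,350)),("track/bg",(150,222,295,350))): print(n,cv2.phaseCorrelate(a[r[0]:r[1],r[2]:r[3]],b[r[0]:r[1],r[2]:r[3]]))
E
```

```text
254 20.5; 255 16.1; 253 15.6; 350 15.4; 349 14.6; 224 -13.6; 225 -12.8; 351 11.7; [0.56139516 0.00946546 0.04408658]
cx -63.5 lat 0.2 z 44.1 mm F [ 0.  -0.1  0.1] along 0.00 M [-0.03  0.03  0.04] t 24.5
bar rear ((0.7907207641836997, -2.1542042943620885), 0.12229346391900453)
track/bg ((-0.2039775377119213, -0.1918667611776499), 0.5326723421894359)
```

```bash
python3 - <<'E'
from h import *
f=bot.grab_frame("wrist"); s=bot.observe(); u=np.array([np.cos(np.radians(5.7)),np.sin(np.radians(5.7))])
print(s["tool_rot"])
A=dict(position=np.array([.55939504,.00897104,.04338934]),tool_rot=np.array([-3.141,-.003,-3.043]))
for n,st,rl,rb in(("before",A,260.0,229.9),("after",s,254.5,224.9)):
    print(n,"lip cx %.2f  foot cx %.2f"%(1000*(onz(f,322,rl,.0595,st)[:2]-C0)@u,1000*(onz(f,322,rb,.035,st)[:2]-C0)@u))
# static check: track near end
E
```

```text
[ 3.14156630e+00  5.77817827e-04 -3.04235111e+00]
before lip cx -97.03  foot cx -102.40
after lip cx -97.40  foot cx -102.80
```

The bar held within about 0.4 mm, but I want more margin on the 0.5 mm. I'll regrip and ease it about 0.8 mm further.

Request:
{"method": "servo_tool", "body": {
  "plan": [
    [3,0,0,-0.05,0,0,0],
    [3,0,0,-0.05,0,0,0],
    [3,0,0,-0.05,0,0,0],
    [3,0,0,-0.05,0,0,0],
    [3,0,0,-0.05,0,0,0]
  ],
  "force": 60
}}

```text
clock: 25.05
position: [0.561, 0.0093, 0.0448]
tool_rot: [-3.141, 0.0, -3.043]
force: [-2.4, 0.1, 6.5]
grip_width: 0.0349
finger_force: 61.0
```

```bash
python3 st.py; python3 lip.py pics/lc
```

```text
cx -63.8 lat 0.1 z 44.8 mm F [-2.4  0.1  6.5] along -2.43 M [-0.04  0.49 -0.09] t 25.05
254 23.2; 255 20.7; 350 15.3; 253 14.7; 349 14.6; 225 -12.9; 351 12.0; 224 -11.5; [0.56099211 0.0092868  0.0447712 ]
```

Request:
{"method": "servo_tool", "body": {
  "plan": [
    [3,0,0,-0.08,0,0,0],
    [3,-0.05,0,-0.12,0,0,0],
    [3,-0.1,0,-0.12,0,0,0],
    [3,-0.1,0,-0.12,0,0,0]
  ]
}}

```text
clock: 25.5
position: [0.5609, 0.0092, 0.0452]
tool_rot: [-3.141, -0.002, -3.042]
force: [-5.6, -0.7, -2.5]
grip_width: 0.0349
finger_force: 60.2
```

```bash
python3 st.py
```

```text
cx -63.9 lat 0.1 z 45.2 mm F [-5.6 -0.7 -2.5] along -5.63 M [-0.12  1.14 -0.1 ] t 25.5
```

Request:
{"method": "servo_tool", "body": {
  "plan": [
    [3,-0.05,0,0,0,0,0],
    [3,-0.1,0,0,0,0,0],
    [3,-0.1,0,0,0,0,0]
  ]
}}

```text
clock: 25.8
position: [0.5611, 0.0093, 0.045]
tool_rot: [-3.141, -0.004, -3.042]
force: [-9.9, -0.7, -2.0]
grip_width: 0.0347
finger_force: 60.4
```

```bash
python3 st.py
```

```text
cx -63.7 lat 0.1 z 45.0 mm F [-9.9 -0.7 -2. ] along -9.93 M [-0.21  1.89 -0.02] t 25.8
```

Request:
{"method": "servo_tool", "body": {
  "plan": [
    [3,-0.05,0,0,0,0,0],
    [3,-0.1,0,0,0,0,0],
    [3,-0.1,0,0,0,0,0]
  ]
}}

```text
clock: 26.1
position: [0.5617, 0.0093, 0.0449]
tool_rot: [-3.141, -0.005, -3.042]
force: [-12.0, -0.8, -0.2]
grip_width: 0.035
finger_force: 60.6
```

```bash
python3 st.py
```

```text
cx -63.1 lat 0.1 z 44.9 mm F [-12.   -0.8  -0.2] along -11.97 M [-0.15  2.32 -0.05] t 26.1
```

Request:
{"method": "servo_tool", "body": {
  "plan": [
    [3,0.05,0,0.04,0,0,0],
    [3,0.05,0,0.06,0,0,0],
    [3.6,0.05,0,0.06,0,0,0],
    [4.2,0.05,0,0.06,0,0,0],
    [5,0.05,0,0.06,0,0,0],
    [5.5,0.05,0,0.06,0,0,0]
  ]
}}

```text
clock: 26.7
position: [0.5637, 0.0096, 0.0451]
tool_rot: [-3.142, 0.001, -3.042]
force: [-0.5, -0.2, -0.1]
grip_width: 0.055
finger_force: 0.0
```

```bash
python3 st.py; python3 lip.py pics/ld; python3 - <<'E'
from h import *
f=bot.grab_frame("wrist"); s=bot.observe(); u=np.array([np.cos(np.radians(5.7)),np.sin(np.radians(5.7))])
p=cv2.GaussianBlur(f["frame"],(3,3),0)[...,1].astype(float)[:,310:335].mean(1);d=np.diff(p)
w=np.clip(d[245:268],0,None); rl=(w*np.arange(245,268)).sum()/w.sum(); w=np.clip(-d[215:238],0,None); rb=(w*np.arange(215,238)).sum()/w.sum()
print(rl,rb,"lip %.2f foot %.2f"%(1000*(onz(f,322,rl,.0595,s)[:2]-C0)@u,1000*(onz(f,322,rb,.035,s)[:2]-C0)@u))
E
```

```text
cx -61.1 lat 0.2 z 45.1 mm F [-0.5 -0.2 -0.1] along -0.56 M [ 0.01  0.03 -0.02] t 26.7
249 24.0; 250 20.1; 248 17.1; 347 15.4; 348 14.8; 220 -13.0; 219 -11.9; 346 11.7; [0.56372681 0.0096051  0.04514088]
249.33268858800778 220.57360406091368 lip -96.88 foot -102.25
```

Request:
{"method": "servo_tool", "body": {
  "plan": [
    [5.5,0.1,0,-1.5,0,0,0],
    [5.5,0.2,0,-5,0,0,0],
    [5.5,1,0,-9.5,0,0,0],
    [5.5,3,0,-13.5,0,0,0],
    [5.5,5,0,-17,0,0,0],
    [5.5,6,0,-19,0,0,0],
    [5.5,6,0,-19,0,0,0],
    [5.5,6,0,-19,0,0,0]
  ]
}}

```text
clock: 27.6
position: [0.5038, 0.0036, 0.2359]
tool_rot: [-3.142, 0.002, -3.043]
force: [0.2, -0.2, -0.2]
grip_width: 0.0548
finger_force: 0.0
```

```bash
python3 st.py; python3 - <<'E'
from h import *
g=bot.grab_frame("scene"); im=g["frame"]; cv2.imwrite("pics/scene_end.png",im); cv2.imwrite("pics/wrist_end.png",bot.grab_frame("wrist")["frame"])
j=cv2.imread("pics/scene_jam.png")
G=lambda i:cv2.cvtColor(i,cv2.COLOR_BGR2GRAY).astype(np.float64)
for n,b in(("posts/head back",(290,325,362,395)),("knob base+head",(262,290,340,365))):
    print(n,cv2.phaseCorrelate(G(j)[b[0]:b[1],b[2]:b[3]],G(im)[b[0]:b[1],b[2]:b[3]]))
t=bot.grab_frame("top"); cv2.imwrite("pics/top_end.png",t["frame"]); T=t["frame"]
c=proj(t,[*C(68),.12]).round().astype(int); print("dial px",c)
h=cv2.cvtColor(T,cv2.COLOR_BGR2HSV)
P=T[c[1]-14:c[1]+14,c[0]-14:c[0]+14].astype(int)
red=P[...,2]-np.maximum(P[...,0],P[...,1]); q=np.argwhere(red>45); print("red",(q.mean(0)[::-1]+c-14) if len(q) else None,len(q),red.max())
w=np.argwhere((P.min(2)>140)); print("white c",w.mean(0)[::-1]+c-14,len(w))
# master band on pad
m=cv2.inRange(h,(12,110,90),(30,255,255)); r=np.zeros_like(m); r[235:310,385:445]=1
B=T[235:310,385:445]; D=np.argwhere(B.max(2)<70); print("dark master px",D.mean(0)[::-1]+[385,235],len(D),"->",onz(t,*(D.mean(0)[::-1]+[385,235]),.035))
E
```

```text
cx -121.3 lat 0.1 z 235.9 mm F [ 0.2 -0.2 -0.2] along 0.22 M [-0.02  0.06  0.  ] t 27.6
posts/head back ((0.01467993094636455, 0.03166072347812943), 0.9967547106683134)
knob base+head ((0.44800111875586524, -0.17558481742054788), 1.0235052181340196)
dial px [315 183]
red None 0 26
white c [314.32 179.12] 25
dark master px [414.20664207 271.89483395] 542 -> [ 0.45997518 -0.28758721  0.035     ]
```

The head hasn't moved and the master is on the pad. One numeric check of the dial from the same pose as the zero reading.

Request:
{"method": "servo_tool", "body": {
  "plan": [
    [5.5,-3,0,-1.3,0,0,0],
    [5.5,-7,0,-1.3,0,0,0],
    [5.5,-11,0,-1.3,0,0,0],
    [5.5,-15,0,-1.3,0,0,0],
    [5.5,-18,0,-1.3,0,0,0],
    [5.5,-20.1,0,-1.3,0,0,0],
    [5.5,-20.1,0,-1.3,0,0,0],
    [5.5,-20.1,0,-1.3,0,0,0],
    [5.5,-20.1,0,-1.3,0,0,0]
  ]
}}

```text
clock: 28.65
position: [0.703, 0.0234, 0.2475]
tool_rot: [-3.142, -0.001, -3.043]
force: [0.6, 0.1, -0.1]
grip_width: 0.055
finger_force: 0.0
```

```bash
python3 - <<'E'
from h import *
s=bot.observe(); f=bot.grab_frame("wrist"); im=f["frame"]; cv2.imwrite("pics/dial_end.png",im); print(s["position"],s["tool_rot"],s["clock"])
old=cv2.imread("pics/d2.png"); o=cv2.resize(old,(160,140),interpolation=cv2.INTER_AREA); n=im[148:288,241:401]
for k,i in(("zero",o),("end",n)):
    h=cv2.cvtColor(i,cv2.COLOR_BGR2HSV); I=i.astype(int)
    red=(I[...,2]-np.maximum(I[...,0],I[...,1])>50); w=(I.min(2)>150).astype(np.uint8)
    gr=cv2.inRange(h,(45,90,90),(75,255,255))*(np.hypot(*(np.indices(w.shape)-np.array([66,79])[:,None,None]))<34)
    c=max(cv2.findContours(w,0,2)[0],key=cv2.contourArea); (cx,cy),r=cv2.minEnclosingCircle(c)
    q=np.argwhere(red&(np.hypot(*(np.indices(w.shape)-np.array([cy,cx])[:,None,None]))<r)); gq=np.argwhere(gr>0)
    A=lambda p:np.degrees(np.arctan2(p[1]-cx,p[0]-cy))
    print(k,"dial",cx,cy,"r",r,"red",len(q),q.mean(0),A(q.mean(0)),"green",len(gq),A(gq.mean(0)) if len(gq) else None)
E
```

```text
[0.70295477 0.02337487 0.24753377] [-3.14150864e+00 -1.11916615e-03 -3.04252207e+00] 28.65
zero dial 78.60980987548828 64.36243438720703 r 33.2785758972168 red 56 [80.64285714 77.05357143] -5.460287801794502 green 1 -1.2639993076269873
end dial 78.15563201904297 65.8642349243164 r 33.41267013549805 red 56 [81.30357143 83.01785714] 17.480491198969734 green 22 -1.6232398877968357
```

```bash
python3 -c "
from workcell import bot
print(bot.job_done())"
```

```text
the job is handed in; nothing more can be done
None
```

The job is handed in at about 29 s: zero set within about 0.3 mm, master flat in the middle of the pad, limestone bar home with the button held in about 1–2 mm (estimated from force and bar position), head unmoved and everything released; on the way in the bar jammed once on the track at about 33 N, which I backed off before it had touched the button.

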